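Fill the socket rail in order of size

ROBOT

A 6-joint arm with a two-finger parallel gripper is mounted at the origin on the work surface. World frame = base frame: x ahead of the robot, y to its left, z up, the work surface at z = 0. Lengths are in mm, angles in rad, forces in N, time in s.
With the tool pointing down it reaches from about 350 to 875 mm from the base axis. Payload 4.2 kg.
Tool frame: the origin (TCP) lies midway between the tips of the shut fingers; the grasp point (between the pads) lies 19 mm behind it (arm.grip_depth is the distance from the TCP to the grasp point, in mm); z points along the fingers, x is the direction in which the jaws open and shut, and the axes are right-handed (so a half turn about z gives the same grasp; the last joint's range is limited). The gripper opens to 85 mm and grips with 20 to 120 N. Pads are 22 mm wide; open, the fingers measure 114 mm over their backs; the gripper's body (76 mm by 85 mm) begins 54 mm behind the grasp point. The pads swing forward as they close: fully open they stand 13 mm farther back than shut.
Start: joints at [-1.052, 0.385, 0.008, 0, -1.194, -0.259], TCP at [160.571, -604, 231.312] pointing down, gripper open.
Joint ranges: [-3.14, 3.14], [-1.21, 2.06], [-1.07, 1.41], [-3.16, 2.05], [-2.99, -0.16], [-3.1, 3.1]. Speed limits (rad/s): [2.79, 2.79, 3.14, 3.14, 3.14, 3.14].

INTERFACE

Orientations are given as a unit quaternion [x, y, z, w].
In Python, from bench import arm, eyes, find_in, silhouettes gives the robot as it stands. The module is installed in compiled form; this text tells all that it offers.
- The arm moves only by the tool play_rows, never from a script. Its arguments are lists of equal length, an entry for each row: "offset": the shift along the world's x, y, z in mm, a list of three; "turn": the turn about the world's z in rad. In form: {"offset": [[x, y, z], ...], "turn": [turn, ...]}. A call has 1 to 12 rows; each row shifts and turns the pose as measured when the row begins; what a row does not reach is not made up. A row lasts 1/10 s, in which the tool goes at most 50 mm and 8.59 degrees, less where a joint would pass 70% of its speed; a pose out of reach is approached as far as the arm can. A call is refused whole if a number of a shift passes 50 or a number of a turn 0.15, either way. A call with a gripper value outside its range is refused whole. "grip" is the gripper's target within -1 to 1 (fully open at 1, half-way at 0, shut at -1), set as the call begins (left out, the last holds). The fingers move at their own pace and stop on an object; the grip force is fixed at half the most. Time passes only in rows, so rows that do not move let the fingers close. It gives the time, the measured TCP pose, the force and the opening at its end, in the units of the state.
- arm.read_state(): the state, without advancing time (a new reading comes with each control period).
- eyes.get_image(name): name is "side" or "top"; returns (picture, depth): 384x512x3 uint8, red, green, blue; 384x512 float32, mm along the optical axis (not along the pixel's ray), 0 where there is no reading.
- eyes.camera_params(name): a dict with "camera_matrix" (3x3 intrinsics, pixels), "dist" ([k1, k2, p1, p2, k3] as OpenCV has them; the pictures are not rectified), "camera_from_world" (4x4, takes a point from world to camera coordinates). Camera axes: x right, y down, z forward; pixel columns grow to the right and rows downward; lengths in mm; the calibration is good to about 2 mm. A picture is of the moment at which its call begins. camera_params takes no time and is no camera call.
- arm.job_done(): hands the job in, once; it reports no verdict.
Trained networks look in the newest picture that a camera, given by its name, has taken for a name from the list of things; names that differ only in an ending like _2 or _b are one class to them, and where a whole thing is asked for, a point or a joint stands for the part that bears it (a point fixed in the world has none). Each returns a list of dicts, best first, with "score" (0 to 1); they miss things now and then, are a little off and sometimes report something else, mostly with a low value. They report only what shows in the picture. A call takes as long as a camera call.
- find_in(camera, query): "bbox" ([centre column, centre row, width, height] in pixels, round what is visible of it).
- silhouettes(camera, query): "mask" (384x512 bool, what is visible of it) and "bbox" ([centre column, centre row, width, height] in pixels, round what is visible of it).
The state is a dict: "clock": time; "joints": joint angles; "joint_vel": joint speeds; "joint_efforts": joint torques, N m; "position": TCP position; "ee_rot": TCP orientation; "contact_force": force on the tool from outside, world axes, zero at the start; "wrist_torque": the same for the moment, N m; "gripper_width": finger opening in mm.
Only numpy, scipy, OpenCV 4.12 (cv2) and the standard library are available. Lean on these libraries where they do the work, as an engineer would, in place of code of your own. Each camera call takes 0.05 s, during which the arm holds its last target. There are 200 camera calls.

TASK

The largest impact socket, the one with the white band, already stands at one end of the socket rail. Stand the other four on the empty pins so that the row steps down in size from it, the next largest beside it and the smallest at the far end, each upright and sitting flat on the rail with its pin in the drive hole. Set them down gently rather than dropping them, and leave the largest socket and the jar standing where they are.

Things in the scene. Friction and masses are not known exactly. Their poses are not given: they have to be found in the camera images.
- socket_red: Loose impact socket with a red colour band round its top edge: round dark steel, 60 mm in diameter, 62 mm tall, standing upright on its drive end on the bench, 41 mm hexagon mouth open to the top. In its underside is a 19 mm square drive hole, 20 mm deep, which goes over a pin. Origin: centre of the underside; z up along its axis. About 0.72 kg.
- socket_yellow: Loose impact socket with a yellow colour band round its top edge: round dark steel, 53 mm in diameter, 58 mm tall, standing upright on its drive end on the bench, 36 mm hexagon mouth open to the top. In its underside is a 19 mm square drive hole, 20 mm deep, which goes over a pin. Origin: centre of the underside; z up along its axis. About 0.55 kg.
- socket_green: Loose impact socket with a green colour band round its top edge: round dark steel, 46 mm in diameter, 54 mm tall, standing upright on its drive end on the bench, 30 mm hexagon mouth open to the top. In its underside is a 19 mm square drive hole, 20 mm deep, which goes over a pin. Origin: centre of the underside; z up along its axis. About 0.4 kg.
- socket_blue: Loose impact socket with a blue colour band round its top edge: round dark steel, 38 mm in diameter, 50 mm tall, standing upright on its drive end on the bench, 24 mm hexagon mouth open to the top. In its underside is a 19 mm square drive hole, 20 mm deep, which goes over a pin. Origin: centre of the underside; z up along its axis. About 0.26 kg.
- socket_white: The largest socket, white band round its top edge, 66 mm in diameter, 66 mm tall, loose but already standing in its place at one end of the row (which end varies; in line with the four empty pins, 72 mm from the nearest). Origin: centre of its underside, at the rail's top face. Leave it where it is.
- pin_a: One of four alike empty orange pins (letters in no order), fixed in a straight row 72 mm apart on the socket rail: 16 mm tall, tapering from 9 to 4 mm thick, amid a flush orange disc 34 mm wide. The rail, a fixed grey bar, is 78 x 400 x 12 mm high, its black end caps 15 mm. Origin: foot of the pin, on the rail's top, 12 mm above the bench; y runs along the rail, x across, z up.
- pin_b: One of four alike empty orange pins (letters in no order), fixed in a straight row 72 mm apart on the socket rail: 16 mm tall, tapering from 9 to 4 mm thick, amid a flush orange disc 34 mm wide. The rail, a fixed grey bar, is 78 x 400 x 12 mm high, its black end caps 15 mm. Origin: foot of the pin, on the rail's top, 12 mm above the bench; y runs along the rail, x across, z up.
- pin_c: One of four alike empty orange pins (letters in no order), fixed in a straight row 72 mm apart on the socket rail: 16 mm tall, tapering from 9 to 4 mm thick, amid a flush orange disc 34 mm wide. The rail, a fixed grey bar, is 78 x 400 x 12 mm high, its black end caps 15 mm. Origin: foot of the pin, on the rail's top, 12 mm above the bench; y runs along the rail, x across, z up.
- pin_d: One of four alike empty orange pins (letters in no order), fixed in a straight row 72 mm apart on the socket rail: 16 mm tall, tapering from 9 to 4 mm thick, amid a flush orange disc 34 mm wide. The rail, a fixed grey bar, is 78 x 400 x 12 mm high, its black end caps 15 mm. Origin: foot of the pin, on the rail's top, 12 mm above the bench; y runs along the rail, x across, z up.
- jar: Closed pale, frosted jar of bolts with a white screw cap, 68 mm in diameter, 74 mm tall, loose on the bench among the sockets; origin at the centre of its underside. Leave it alone.

How it is judged:
By the outcome, as a careful person would: the job done as asked, in the order asked, and still so for the second after the job is handed in, with the robot touching nothing.
It also fails if it takes over 112 s, if anything falls off the work surface, if the arm or the gripper's body presses on something with over 40 N, if the wrist force passes 120 N, or if a joint passes its speed limit or range.

## Working session

There is one attempt and no reset: what is moved stays moved. The work goes in short steps, Python scripts to look and compute and a tool call to move; the robot and the scene stay as the last step left them, time stands still between calls to the robot, and variables do not carry over. Pictures are saved under pics/ and viewed, on a budget of 14 in all, crops included, one or two more only if the job needs it, and the job is handed in when it is done.

Besides the shell and the picture viewer there is one more tool, called after ">>>" by a JSON object that holds its "method" and its "body". play_rows: Moves the arm, as the interface text tells. Its arguments: {"type":"object","properties":{"offset":{"type":"array","items":{"type":"array","items":{"type":"number"}}},"turn":{"type":"array","items":{"type":"number"}},"grip":{"type":"number"}},"required":["offset","turn"]}

```bash
mkdir -p pics; cat > h.py <<'E'
import numpy as np, cv2
from bench import arm, eyes, find_in, silhouettes
def snap(n,f=None):
    im,d=eyes.get_image(n)
    if f: cv2.imwrite('pics/'+f,im[:,:,::-1])
    return im,d
def world(n,uv,z=None,depth=None):
    """pixels -> world, either on plane height z or with depth along optical axis"""
    p=eyes.camera_params(n);K=np.array(p['camera_matrix'],float);T=np.array(p['camera_from_world'],float)
    u=cv2.undistortPoints(np.array(uv,float).reshape(-1,1,2),K,np.array(p['dist'],float)).reshape(-1,2)
    r=np.c_[u,np.ones(len(u))]; R=T[:3,:3];c=-R.T@T[:3,3]; rw=r@R
    s=np.array(depth,float).reshape(-1) if depth is not None else (z-c[2])/rw[:,2]
    return c+rw*s[:,None]
E
python3 - <<'E'
from h import *
for n in('top','side'):
    im,d=snap(n,n+'0.png'); p=eyes.camera_params(n); T=np.array(p['camera_from_world']);print(n,-T[:3,:3].T@T[:3,3],T[2,:3],p['camera_matrix'],(d>0).mean())
    for q in ['socket_red','socket_yellow','socket_green','socket_blue','socket_white','pin_a','jar']:
        print(q,[(np.round(x['bbox']),round(x['score'],2)) for x in find_in(n,q)][:5])
print(arm.read_state())
E
```

```text
top [366.63903451 -12.64104846 894.27912487] [ 0.20955233 -0.00498066 -0.97778475] [[398.8710036    0.         255.54406626]
 [  0.         398.8710036  199.86485346]
 [  0.           0.           1.        ]] 0.9959615071614584
socket_red [(array([135., 162.,  37.,  35.]), 0.82)]
socket_yellow [(array([252., 141.,  24.,  33.]), 0.62)]
socket_green [(array([194., 153.,  26.,  27.]), 0.89)]
socket_blue [(array([359., 162.,  23.,  22.]), 0.58), (array([225., 231.,  15.,  14.]), 0.41)]
socket_white [(array([157., 241.,  38.,  36.]), 0.67)]
pin_a [(array([258., 224.,  17.,  15.]), 0.71), (array([224., 230.,  17.,  16.]), 0.69), (array([192., 238.,  19.,  14.]), 0.56), (array([289., 220.,  18.,  12.]), 0.45), (array([250., 142.,  25.,  31.]), 0.18)]
jar [(array([298., 162.,  35.,  32.]), 0.94)]
side [ 272.17374681 -375.66512413  587.91376802] [ 0.42514013  0.51051737 -0.74741413] [[409.22370921   0.         249.6465831 ]
 [  0.         409.22370921 192.88401866]
 [  0.           0.           1.        ]] 0.996246337890625
socket_red [(array([194., 119.,  30.,  42.]), 0.57)]
socket_yellow 
[... 458 characters left out ...]
5)]
{'clock': 0.8, 'joints': array([-1.05238308e+00,  3.84689554e-01,  7.88144359e-03,  9.44872588e-06,
       -1.19398849e+00, -2.58557215e-01]), 'joint_vel': array([ 0.00084893, -0.00152626,  0.00111028, -0.0005039 ,  0.00042988,
       -0.00069126]), 'joint_efforts': array([-3.80152835e-05, -3.92029309e+01,  1.88605803e+01,  4.19054613e+00,
       -2.89088975e-04,  2.07653606e-06]), 'position': array([ 160.57672778, -603.99414643,  231.31251368]), 'ee_rot': array([ 6.09530648e-01,  7.92762505e-01, -3.99910647e-06, -1.82296440e-06]), 'contact_force': array([0.98747831, 0.08015595, 0.2257142 ]), 'wrist_torque': array([0.00396737, 0.0221809 , 0.04535073]), 'gripper_width': 85.31168529984728}
```

View pics/top0.png

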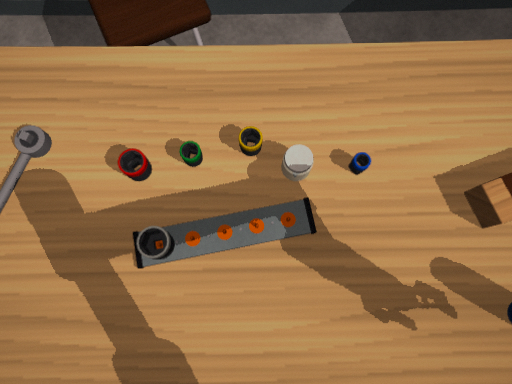

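View pics/side0.png

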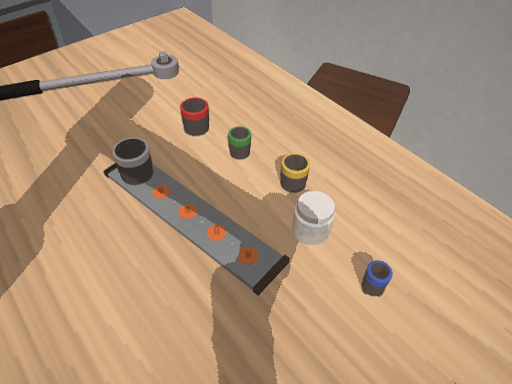

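```bash
cat >> h.py <<'E'
from scipy.optimize import minimize, least_squares
DIM=dict(red=(60,62),yellow=(53,58),green=(46,54),blue=(38,50),white=(66,66),jar=(68,74))
def proj(n,P):
    p=eyes.camera_params(n);T=np.array(p['camera_from_world'],float)
    return cv2.projectPoints(np.array(P,float),cv2.Rodrigues(T[:3,:3])[0],T[:3,3],np.array(p['camera_matrix'],float),np.array(p['dist'],float))[0].reshape(-1,2)
a=np.linspace(0,2*np.pi,48,endpoint=False)
def cyl(n,x,y,z0,D,H,S=8):
    c=np.c_[x+D/2*np.cos(a),y+D/2*np.sin(a)]
    P=np.r_[np.c_[c,0*a+z0],np.c_[c,0*a+z0+H]]
    h=cv2.convexHull(proj(n,P).astype(np.float32)); m=np.zeros((384,512),np.uint8)
    cv2.fillConvexPoly(m,np.round(h*16).astype(np.int32),1,shift=4); return m>0
def fit(n,k,z0=0):
    D,H=DIM[k]; s=silhouettes(n,k if k=='jar' else 'socket_'+k)
    if not s: return None
    m=s[0]['mask']; v,u=np.nonzero(m); c0=world(n,[[u.mean(),v.mean()]],z=z0+H/2)[0,:2]
    f=lambda q:-(m&(M:=cyl(n,*q,z0,D,H))).sum()/(m|M).sum()
    r=minimize(f,c0,method='Nelder-Mead',options=dict(initial_simplex=[c0,c0+[8,0],c0+[0,8]]))
    return r.x,-r.fun,m.sum(),s[0]['score']
def discs(n,im):
    h=cv2.cvtColor(im,cv2.COLOR_RGB2HSV); m=cv2.inRange(h,(4,180,100),(16,255,255))
    N,l,st,c=cv2.connectedComponentsWithStats(m)
    i=[j for j in range(1,N) if st[j,4]>40]
    return [(st[j,4],world(n,[st[j,:2]+(st[j,2:4]-1)/2],z=12)[0,:2].round(1)) for j in i]
E
python3 - <<'E'
from h import *
for n in('top','side'):
    im,d=snap(n)
    for k in DIM:
        r=fit(n,k,12 if k=='white' else 0); print(n,k,r and (r[0].round(1),round(r[1],2),r[2],r[3]))
    for x in discs(n,im): print(x)
    for q in silhouettes(n,'pin_a'): print('pin',round(q['score'],2),[int(t) for t in q['bbox']])
E
```

```text
top red (array([637.7, 252.1]), np.float64(0.89), np.int64(802), 0.57)
top yellow (array([689.5,  -8.1]), np.float64(0.93), np.int64(609), 0.9)
top green (array([664.4, 128.6]), np.float64(0.85), np.int64(437), 0.74)
top blue (array([ 634.5, -252.4]), np.float64(0.83), np.int64(319), 0.83)
top white (array([458. , 194.9]), np.float64(0.94), np.int64(1025), 0.97)
top jar (array([669.8, 119. ]), np.float64(0.42), np.int64(461), 0.31)
(np.int32(162), array([510.8, -89.1]))
(np.int32(176), array([498.3, -17.2]))
(np.int32(173), array([483.8,  54.1]))
(np.int32(172), array([471.6, 124.9]))
pin 0.72 [224, 231, 18, 15]
pin 0.69 [288, 220, 14, 18]
pin 0.52 [190, 236, 23, 15]
side red (array([635.5, 252.3]), np.float64(0.95), np.int64(995), 0.75)
side yellow (array([692.3,  -3.4]), np.float64(0.9), np.int64(961), 0.6)
side green (array([663. , 130.4]), np.float64(0.86), np.int64(636), 0.77)
side blue (array([ 634.7, -253.4]), np.float64(0.87), np.int64(787), 0.63)
side white (array([459.5, 198.8]), np.float64(0.94), np.int64(1518), 0.78)
side jar (array([ 636.9, -109.6]), np.float64(0.89), np.int64(1891), 0.68)
(np.int32(109), array([470.9, 124.4]))
(np.int32(139), array([483.4,  52.6]))
(np.int32(191), array([496.9, -17.9]))
(np.int32(99), array([510.1, -88.6]))
pin 0.83 [248, 255, 17, 16]
pin 0.69 [162, 191, 20, 17]
pin 0.49 [187, 212, 19, 14]
pin 0.47 [216, 232, 19, 14]
```

>>> {"method": "play_rows", "body": {"offset": [[38,28,-5],[38,28,-5],[38,28,-5],[38,28,-5],[38,28,-5],[38,28,-5],[38,28,-5],[38,28,-5],[38,28,-5],[38,28,-5],[38,28,-5],[38,28,-5]], "turn": [0.124,0.124,0.124,0.124,0.124,0.124,0.124,0.124,0.124,0.124,0.124,0.124], "grip": 1}}

```text
clock: 2.8
position: [627.7, -257.3, 171.8]
ee_rot: [-0.114, 0.994, -0.001, 0.004]
contact_force: [0.1, -1.4, -0.2]
gripper_width: 85.3
```

>>> {"method": "play_rows", "body": {"offset": [[7,4,-40],[0,0,-40],[0,0,-40],[0,0,0]], "turn": [-0.047,0,0,0]}}

```text
clock: 3.2
position: [641.8, -246.9, 48.2]
ee_rot: [-0.095, 0.995, -0.002, 0.006]
contact_force: [-1.0, 0.7, -1.2]
gripper_width: 85.5
```

```bash
cat >> h.py <<'E'
def st():
    s=arm.read_state(); q=s['ee_rot']; print('t',round(s['clock'],1),s['position'].round(1),'yaw',round(2*np.arctan2(q[1],q[0])%np.pi,3),'w',round(s['gripper_width'],1),'F',s['contact_force'].round(1))
E
python3 - <<'E'
from h import *
st()
im,d=snap('side')
cv2.imwrite('pics/s1.png',cv2.resize(im[120:360,240:500,::-1],None,fx=2.5,fy=2.5))
E
```

```text
t 3.2 [ 641.8 -246.9   48.2] yaw 0.191 w 85.5 F [-1.   0.7 -1.2]
```

View pics/s1.png

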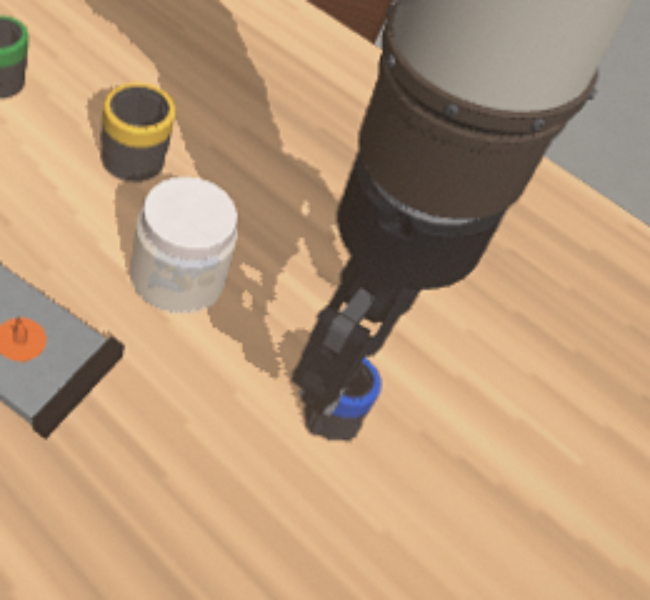

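The crop shows the open fingers straddling the blue socket, around (345,395) in the crop, with the jar clear at (185,245). The tool overshot by about 7 mm, so I'll correct that first and then go down.

>>> {"method": "play_rows", "body": {"offset": [[-7,-6,0],[0,0,0],[0,0,-20],[0,0,-14],[0,0,0],[0,0,0]], "turn": [-0.01,0,0,0,0,0]}}

```text
clock: 3.85
position: [643.8, -258.5, 31.7]
ee_rot: [-0.091, 0.996, -0.008, 0.02]
contact_force: [0.9, -0.3, 0.7]
gripper_width: 85.5
```

```bash
python3 - <<'E'
from h import *
from scipy.spatial.transform import Rotation as R
st(); s=arm.read_state();print(s['joints'].round(3),s['joint_vel'].round(3),s['joint_efforts'].round(1)); print(R.from_quat(s['ee_rot']).as_matrix().round(3))
E
```

```text
t 3.9 [ 643.8 -258.5   31.7] yaw 0.181 w 85.5 F [ 0.9 -0.3  0.7]
[-0.147  0.657 -0.067  0.008 -0.803  0.323] [-0.003 -0.005  0.    -0.001 -0.002 -0.001] [ -0.1 -47.8  14.9   3.3   0.1  -0. ]
[[-0.983 -0.18   0.042]
 [-0.181  0.983 -0.012]
 [-0.039 -0.019 -0.999]]
```

>>> {"method": "play_rows", "body": {"offset": [[0,0,0],[0,0,0]], "turn": [0,0]}}

```text
clock: 4.05
position: [644.8, -258.9, 33.8]
ee_rot: [-0.091, 0.996, -0.008, 0.022]
contact_force: [0.5, 0.2, 0.5]
gripper_width: 85.3
```

```bash
python3 - <<'E'
from h import *
from scipy.spatial.transform import Rotation as R
st(); s=arm.read_state();print(s['joints'].round(3),s['joint_vel'].round(3),s['joint_efforts'].round(1)); print(R.from_quat(s['ee_rot']).as_matrix().round(3))
E
```

```text
t 4.0 [ 644.8 -258.9   33.8] yaw 0.181 w 85.3 F [0.5 0.2 0.5]
[-0.147  0.655 -0.066  0.009 -0.804  0.323] [-0.001 -0.009  0.005  0.002 -0.005 -0.001] [ -0.  -48.3  15.3   3.4   0.1  -0. ]
[[-0.983 -0.18   0.045]
 [-0.181  0.983 -0.013]
 [-0.042 -0.021 -0.999]]
```

```bash
cat >> h.py <<'E'
def st():
    from scipy.spatial.transform import Rotation as R
    s=arm.read_state(); q=s['ee_rot']; M=R.from_quat(q).as_matrix()
    print('t',round(s['clock'],2),s['position'].round(1),'yaw',round(2*np.arctan2(q[1],q[0])%np.pi,3),'w',round(s['gripper_width'],1),'F',s['contact_force'].round(1),'toolz',M[:2,2].round(4),'j',s['joints'].round(4))
E
cat > s.py <<'E'
from h import *
st()
E
python3 s.py
```

```text
t 4.05 [ 644.8 -258.9   33.8] yaw 0.181 w 85.3 F [0.5 0.2 0.5] toolz [ 0.0447 -0.0129] j [-0.147   0.6552 -0.0656  0.0086 -0.8038  0.3226]
```

>>> {"method": "play_rows", "body": {"offset": [[0,0,0],[0,0,0],[0,0,0],[0,0,0]], "turn": [0,0,0,0]}}

```text
clock: 4.45
position: [645.5, -258.8, 35.1]
ee_rot: [-0.091, 0.996, -0.009, 0.023]
contact_force: [-0.6, -0.5, -0.5]
gripper_width: 85.4
```

```bash
python3 s.py
```

```text
t 4.45 [ 645.5 -258.8   35.1] yaw 0.182 w 85.4 F [-0.6 -0.5 -0.5] toolz [ 0.0467 -0.0133] j [-0.1467  0.6539 -0.0646  0.0089 -0.8042  0.3226]
```

>>> {"method": "play_rows", "body": {"offset": [[0,0,-8]], "turn": [0]}}

```text
clock: 4.55
position: [646.5, -259.0, 28.1]
ee_rot: [-0.091, 0.996, -0.009, 0.024]
contact_force: [-0.1, 0.2, 0.4]
gripper_width: 85.3
```

```bash
python3 s.py
```

```text
t 4.55 [ 646.5 -259.    28.1] yaw 0.182 w 85.3 F [-0.1  0.2  0.4] toolz [ 0.0493 -0.0141] j [-0.1466  0.6623 -0.0693  0.0095 -0.7883  0.3224]
```

>>> {"method": "play_rows", "body": {"offset": [[-6,3,30],[-6,3,30]], "turn": [0,0]}}

```text
clock: 4.75
position: [630.1, -252.0, 80.6]
ee_rot: [-0.09, 0.996, -0.007, 0.017]
contact_force: [1.4, -0.5, 1.2]
gripper_width: 85.6
```

```bash
python3 s.py
```

```text
t 4.75 [ 630.1 -252.    80.6] yaw 0.181 w 85.6 F [ 1.4 -0.5  1.2] toolz [ 0.0347 -0.0105] j [-0.1403  0.584  -0.0641  0.0072 -0.8868  0.3166]
```

>>> {"method": "play_rows", "body": {"offset": [[0,0,0],[0,0,0]], "turn": [0,0]}}

```text
clock: 4.95
position: [631.2, -252.1, 83.6]
ee_rot: [-0.09, 0.996, -0.008, 0.019]
contact_force: [-0.8, -0.0, -0.1]
gripper_width: 85.7
```

```bash
python3 s.py
```

```text
t 4.95 [ 631.2 -252.1   83.6] yaw 0.181 w 85.7 F [-0.8 -0.  -0.1] toolz [ 0.0401 -0.0116] j [-0.14    0.5802 -0.063   0.0076 -0.8863  0.3166]
```

>>> {"method": "play_rows", "body": {"offset": [[1,0,45],[1,0,45],[1,0,45]], "turn": [0,0,0]}}

```text
clock: 5.25
position: [627.8, -250.3, 208.6]
ee_rot: [-0.09, 0.996, -0.003, 0.007]
contact_force: [0.5, 0.2, -0.3]
gripper_width: 85.8
```

```bash
cat > s.py <<'E'
from h import *
import sys
st()
if len(sys.argv)>1:
    for i in range(int(sys.argv[1])): eyes.get_image('top')
    st()
E
python3 s.py 4
```

```text
t 5.25 [ 627.8 -250.3  208.6] yaw 0.18 w 85.8 F [ 0.5  0.2 -0.3] toolz [ 0.0155 -0.0051] j [-0.1394  0.4779  0.0979  0.0031 -1.1748  0.3177]
t 5.45 [ 629.1 -250.6  210. ] yaw 0.179 w 85.5 F [ 0.3  0.9 -1.1] toolz [ 0.0218 -0.0061] j [-0.1394  0.4761  0.0985  0.0032 -1.1707  0.3176]
```

>>> {"method": "play_rows", "body": {"offset": [[0,0,-50]], "turn": [0]}}

```text
clock: 5.55
position: [633.3, -251.8, 165.5]
ee_rot: [-0.09, 0.996, -0.007, 0.017]
contact_force: [1.1, 0.2, -0.2]
gripper_width: 85.7
```

```bash
python3 s.py 4
```

```text
t 5.55 [ 633.3 -251.8  165.5] yaw 0.181 w 85.7 F [ 1.1  0.2 -0.2] toolz [ 0.0355 -0.0103] j [-0.1395  0.5087  0.0366  0.006  -1.0622  0.3173]
t 5.75 [ 627.9 -250.6  157.4] yaw 0.18 w 85.8 F [0.3 0.6 1.6] toolz [ 0.0155 -0.0057] j [-0.1395  0.5161  0.0289  0.004  -1.0675  0.3173]
```

>>> {"method": "play_rows", "body": {"offset": [[4,-1,-50]], "turn": [0]}}

```text
clock: 5.85
position: [637.9, -253.5, 118.8]
ee_rot: [-0.091, 0.996, -0.008, 0.016]
contact_force: [2.1, -0.6, 0.4]
gripper_width: 85.5
```

```bash
python3 s.py 3
```

```text
t 5.85 [ 637.9 -253.5  118.8] yaw 0.182 w 85.5 F [ 2.1 -0.6  0.4] toolz [ 0.0329 -0.0121] j [-0.1401  0.558  -0.0038  0.0089 -0.9748  0.3175]
t 6.0 [ 630.5 -251.4  108.2] yaw 0.18 w 85.4 F [1.1 0.5 0.5] toolz [ 0.01   -0.0051] j [-0.1402  0.5672 -0.0145  0.0043 -0.9785  0.3175]
```

>>> {"method": "play_rows", "body": {"offset": [[2,-2,-50]], "turn": [0]}}

```text
clock: 6.1
position: [640.0, -255.5, 70.2]
ee_rot: [-0.091, 0.996, -0.007, 0.014]
contact_force: [2.4, -0.9, 1.2]
gripper_width: 85.4
```

```bash
python3 s.py 3
```

```text
t 6.1 [ 640.  -255.5   70.2] yaw 0.183 w 85.4 F [ 2.4 -0.9  1.2] toolz [ 0.0295 -0.0119] j [-0.1425  0.6123 -0.0409  0.0097 -0.8868  0.3196]
t 6.25 [ 631.8 -253.5   59.9] yaw 0.18 w 85.6 F [0.3 0.3 0.8] toolz [ 0.0067 -0.0051] j [-0.1427  0.6216 -0.0515  0.0052 -0.8904  0.3195]
```

>>> {"method": "play_rows", "body": {"offset": [[3,0,-25]], "turn": [0]}}

```text
clock: 6.35
position: [639.7, -255.0, 42.3]
ee_rot: [-0.091, 0.996, -0.006, 0.009]
contact_force: [1.1, -0.5, 0.7]
gripper_width: 85.3
```

```bash
python3 s.py 2
```

```text
t 6.35 [ 639.7 -255.    42.3] yaw 0.182 w 85.3 F [ 1.1 -0.5  0.7] toolz [ 0.019  -0.0096] j [-0.1422  0.647  -0.0554  0.009  -0.8482  0.3185]
t 6.45 [ 635.2 -253.5   36. ] yaw 0.18 w 85.6 F [-0.7 -0.4 -0.6] toolz [ 0.0067 -0.0053] j [-0.142   0.6529 -0.0613  0.0057 -0.8491  0.3185]
```

>>> {"method": "play_rows", "body": {"offset": [[1,0,-22]], "turn": [0]}}

```text
clock: 6.55
position: [640.2, -254.6, 20.3]
ee_rot: [-0.091, 0.996, -0.005, 0.008]
contact_force: [-0.2, -0.7, 0.7]
gripper_width: 85.5
```

```bash
python3 s.py 3
```

```text
t 6.55 [ 640.2 -254.6   20.3] yaw 0.182 w 85.5 F [-0.2 -0.7  0.7] toolz [ 0.0167 -0.0086] j [-0.1417  0.6741 -0.0679  0.0085 -0.8111  0.318 ]
t 6.7 [ 636.7 -253.7   15.9] yaw 0.181 w 85.6 F [-0.3 -0.   1.1] toolz [ 0.0077 -0.0059] j [-0.1418  0.6783 -0.0722  0.0066 -0.8119  0.318 ]
```

>>> {"method": "play_rows", "body": {"offset": [[0,0,0]], "turn": [0], "grip": -1}}

```text
clock: 6.8
position: [637.7, -254.1, 18.3]
ee_rot: [-0.091, 0.996, -0.004, 0.005]
contact_force: [-0.3, -0.4, 0.7]
gripper_width: 72.8
```

```bash
python3 s.py 4
```

```text
t 6.8 [ 637.7 -254.1   18.3] yaw 0.181 w 72.8 F [-0.3 -0.4  0.7] toolz [ 0.0102 -0.0069] j [-0.1417  0.6758 -0.0702  0.0075 -0.8138  0.3179]
t 7.0 [ 637.1 -253.9   17.5] yaw 0.181 w 44.0 F [-1.7  0.7  0.9] toolz [ 0.009  -0.0064] j [-0.1418  0.6764 -0.0713  0.007  -0.8133  0.318 ]
```

```bash
python3 s.py 4
```

```text
t 7.0 [ 637.1 -253.9   17.5] yaw 0.181 w 44.0 F [-1.7  0.7  0.9] toolz [ 0.009  -0.0064] j [-0.1418  0.6764 -0.0713  0.007  -0.8133  0.318 ]
t 7.2 [ 636.8 -254.    17.4] yaw 0.181 w 36.6 F [-2.6  0.7  6. ] toolz [ 0.008  -0.0066] j [-0.1418  0.6765 -0.0714  0.0075 -0.814   0.3179]
```

>>> {"method": "play_rows", "body": {"offset": [[0,0,20],[0,0,40]], "turn": [0,0]}}

```text
clock: 7.4
position: [631.3, -252.3, 70.6]
ee_rot: [-0.089, 0.996, -0.0, -0.004]
contact_force: [1.0, -0.7, -3.5]
gripper_width: 36.4
```

```bash
python3 s.py 3
```

```text
t 7.4 [ 631.3 -252.3   70.6] yaw 0.179 w 36.4 F [ 1.  -0.7 -3.5] toolz [-0.0077 -0.0015] j [-0.1418  0.6148 -0.0319  0.0032 -0.9315  0.3188]
t 7.55 [ 635.8 -253.5   76.7] yaw 0.18 w 36.5 F [-0.5 -0.8 -2.7] toolz [ 0.0068 -0.0051] j [-0.1418  0.6088 -0.0264  0.0051 -0.9282  0.3188]
```

>>> {"method": "play_rows", "body": {"offset": [[-15,20,20],[-28,37,10],[-30,38,0],[-30,38,0],[-20,26,0]], "turn": [0,0,0,0,0]}}

```text
clock: 8.05
position: [505.4, -92.5, 97.3]
ee_rot: [-0.085, 0.996, -0.001, -0.002]
contact_force: [1.5, 0.1, -2.7]
gripper_width: 36.6
```

```bash
python3 s.py 3
```

```text
t 8.05 [505.4 -92.5  97.3] yaw 0.17 w 36.6 F [ 1.5  0.1 -2.7] toolz [-0.0045 -0.0017] j [ 0.1358  0.3441 -0.4391  0.0016 -0.7924  0.0328]
t 8.2 [506.7 -92.8  97.8] yaw 0.172 w 36.3 F [ 0.1 -0.3 -3.2] toolz [-0.0036 -0.0022] j [ 0.1352  0.3448 -0.4364  0.0023 -0.7934  0.0356]
```

>>> {"method": "play_rows", "body": {"offset": [[4,4,-32]], "turn": [0.009]}}

```text
clock: 8.3
position: [514.5, -88.6, 68.8]
ee_rot: [-0.092, 0.996, -0.001, 0.003]
contact_force: [1.6, -0.5, -2.8]
gripper_width: 37.0
```

```bash
python3 s.py 2; python3 - <<'E'
from h import *
st()
im,_=snap('side','x.png'); A=im[150:310,140:340]
cv2.imwrite('pics/s2.png',cv2.resize(A[:,:,::-1],None,fx=4,fy=3.75))
s=arm.read_state()['position']; z0=s[2]-17.4
r=fit('side','blue',z0); print(r and (r[0],r[1]),z0)
im,_=snap('top'); r=fit('top','blue',z0); print(r and (r[0],r[1]))
E
```

```text
t 8.3 [514.5 -88.6  68.8] yaw 0.183 w 37.0 F [ 1.6 -0.5 -2.8] toolz [ 0.007  -0.0019] j [ 0.1422  0.3917 -0.4577  0.0044 -0.7148  0.0378]
t 8.4 [508.  -88.9  62. ] yaw 0.18 w 36.4 F [-1.2  0.1 -3.3] toolz [-0.0121 -0.0022] j [ 1.420e-01  4.008e-01 -4.645e-01  7.000e-04 -7.178e-01  3.760e-02]
t 8.4 [508.  -88.9  62. ] yaw 0.18 w 36.4 F [-1.2  0.1 -3.3] toolz [-0.0121 -0.0022] j [ 1.420e-01  4.008e-01 -4.645e-01  7.000e-04 -7.178e-01  3.760e-02]
(array([512.51717038, -94.43184052]), np.float64(0.5362318840579711)) 46.17142550785938
None
```

View pics/s2.png

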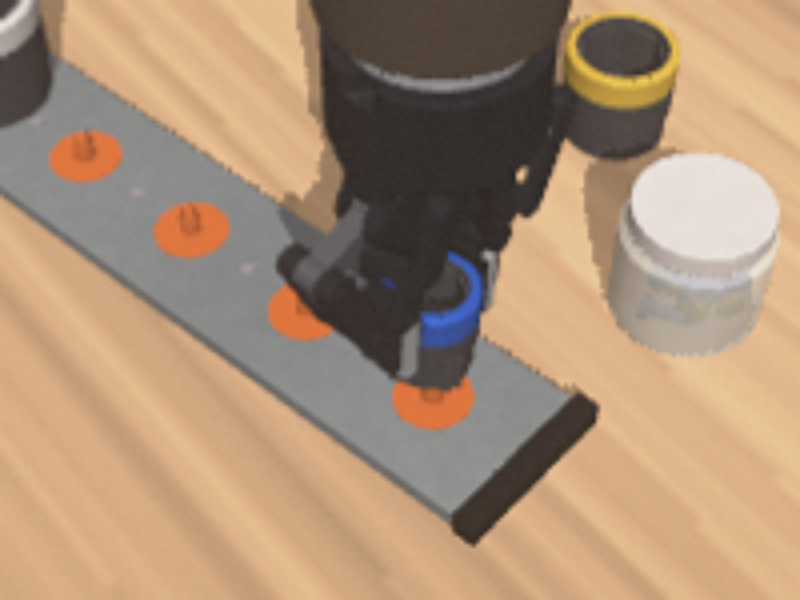

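```bash
python3 - <<'E'
from h import *
for z0,H in((44.6,50),):
  for x,y in((508,-89),(510,-88)):
    m=cyl('side',x,y,z0,38,H); v,u=np.nonzero(m); print(x,y,((u.max()+1-140)*4,(v.max()+1-150)*3.75, (u.min()-140)*4,(v.min()-150)*3.75))
print([( (p[0]-140)*4,(p[1]-150)*3.75) for p in proj('side',[[510.1,-88.3,12],[510.1,-88.3,28]])])
E
```

```text
508 -89 (np.int64(484), np.float64(397.5), np.int64(380), np.float64(247.5))
510 -88 (np.int64(488), np.float64(393.75), np.int64(384), np.float64(243.75))
[(np.float64(431.61875444783095), np.float64(395.1792975532323)), (np.float64(431.95211999181345), np.float64(374.992055260071))]
```

>>> {"method": "play_rows", "body": {"offset": [[4,0,-18]], "turn": [0]}}

```text
clock: 8.7
position: [518.1, -89.7, 51.0]
ee_rot: [-0.09, 0.996, -0.001, 0.002]
contact_force: [0.2, 0.1, -1.6]
gripper_width: 36.2
```

```bash
python3 s.py 3
```

```text
t 8.7 [518.1 -89.7  51. ] yaw 0.181 w 36.2 F [ 0.2  0.1 -1.6] toolz [ 0.0045 -0.0021] j [ 0.1391  0.4244 -0.4631  0.0043 -0.679   0.0384]
t 8.85 [515.5 -89.7  48.4] yaw 0.18 w 36.8 F [ 0.2  0.3 -1.6] toolz [-0.0034 -0.0025] j [ 0.1392  0.428  -0.4658  0.0033 -0.6806  0.0384]
```

>>> {"method": "play_rows", "body": {"offset": [[1,0,-10]], "turn": [0]}}

```text
clock: 8.95
position: [517.1, -90.0, 40.1]
ee_rot: [-0.09, 0.996, -0.001, -0.001]
contact_force: [-5.6, 2.1, 6.5]
gripper_width: 36.3
```

```bash
python3 s.py 3
```

```text
t 8.95 [517.1 -90.   40.1] yaw 0.18 w 36.3 F [-5.6  2.1  6.5] toolz [-0.0015 -0.0026] j [ 0.1386  0.4424 -0.4705  0.0039 -0.6598  0.0386]
t 9.1 [515.7 -89.9  38. ] yaw 0.18 w 36.7 F [-1.2 -1.2 -1.9] toolz [-0.0049 -0.0026] j [ 0.1387  0.4451 -0.4727  0.0031 -0.6581  0.0386]
```

>>> {"method": "play_rows", "body": {"offset": [[-5,1,0]], "turn": [0]}}

```text
clock: 9.2
position: [511.6, -88.9, 38.3]
ee_rot: [-0.09, 0.996, -0.001, -0.002]
contact_force: [-0.0, 0.5, -2.6]
gripper_width: 36.7
```

```bash
python3 s.py 3
```

```text
t 9.2 [511.6 -88.9  38.3] yaw 0.18 w 36.7 F [-0.   0.5 -2.6] toolz [-0.003  -0.0027] j [ 0.1421  0.4386 -0.4845  0.0037 -0.651   0.035 ]
t 9.35 [510.7 -88.8  38.4] yaw 0.18 w 36.5 F [ 0.3  0.3 -2.9] toolz [-0.0041 -0.0026] j [ 0.1423  0.4378 -0.4857  0.0032 -0.6517  0.0351]
```

>>> {"method": "play_rows", "body": {"offset": [[0,0,-6]], "turn": [0]}}

```text
clock: 9.45
position: [511.9, -88.7, 33.2]
ee_rot: [-0.09, 0.996, -0.001, -0.0]
contact_force: [1.0, 0.3, -1.7]
gripper_width: 36.9
```

```bash
python3 s.py 3
```

```text
t 9.45 [511.9 -88.7  33.2] yaw 0.181 w 36.9 F [ 1.   0.3 -1.7] toolz [-0.0007 -0.0024] j [ 0.1425  0.4463 -0.4897  0.0039 -0.6359  0.035 ]
t 9.6 [510.5 -88.8  32. ] yaw 0.18 w 36.5 F [-0.1  0.9 -2.2] toolz [-0.0048 -0.0026] j [ 0.1424  0.4481 -0.4909  0.0033 -0.6369  0.0351]
```

>>> {"method": "play_rows", "body": {"offset": [[0,0,-3]], "turn": [0]}}

```text
clock: 9.7
position: [511.1, -88.8, 29.3]
ee_rot: [-0.09, 0.996, -0.001, -0.002]
contact_force: [-8.3, 4.9, 29.9]
gripper_width: 36.3
```

```bash
python3 s.py 2
```

```text
t 9.7 [511.1 -88.8  29.3] yaw 0.18 w 36.3 F [-8.3  4.9 29.9] toolz [-0.0038 -0.0027] j [ 0.1424  0.4527 -0.4927  0.0037 -0.6296  0.035 ]
t 9.8 [511.1 -88.8  29.5] yaw 0.181 w 36.3 F [-1.   0.7  1.6] toolz [-0.0039 -0.0028] j [ 0.1425  0.4524 -0.4925  0.0038 -0.6301  0.035 ]
```

>>> {"method": "play_rows", "body": {"offset": [[0,0,0],[0,0,0],[0,0,0],[0,0,0],[0,0,10],[0,0,25],[0,0,40],[0,0,40]], "turn": [0,0,0,0,0,0,0,0], "grip": 1}}

```text
clock: 10.6
position: [507.9, -89.3, 144.6]
ee_rot: [-0.09, 0.996, -0.001, -0.008]
contact_force: [1.3, -0.4, 0.4]
gripper_width: 85.5
```

```bash
python3 s.py 2
```

```text
t 10.6 [507.9 -89.3 144.6] yaw 0.18 w 85.5 F [ 1.3 -0.4  0.4] toolz [-0.0152 -0.0043] j [ 0.1423  0.2912 -0.3724  0.0027 -0.9229  0.0365]
t 10.7 [512.3 -89.2 149.5] yaw 0.182 w 85.1 F [-0.   0.4 -0.3] toolz [-0.0008 -0.004 ] j [ 0.1423  0.2857 -0.3665  0.0048 -0.92    0.0365]
```

>>> {"method": "play_rows", "body": {"offset": [[14,20,0],[28,40,0],[28,40,0],[28,40,0],[28,40,0],[18,27,0],[4,6,0]], "turn": [0,0,0,0,0,0,0]}}

```text
clock: 11.4
position: [662.8, 130.7, 153.7]
ee_rot: [-0.088, 0.996, -0.001, 0.002]
contact_force: [-1.0, -0.3, -1.8]
gripper_width: 85.4
```

```bash
python3 - <<'E'
from h import *
st()
for n,ks in(('top',['blue','green']),('side',['blue','green'])):
    im,_=snap(n,n+'2.png')
    for k in ks:
        r=fit(n,k,12 if k=='blue' else 0); print(n,k,r and (r[0].round(1),round(r[1],2),r[2]))
st()
a=cv2.imread('pics/top2.png')[180:300,120:330];cv2.imwrite('pics/t2.png',cv2.resize(a,None,fx=3.5,fy=3.5))
E
```

```text
t 11.4 [662.8 130.7 153.7] yaw 0.176 w 85.4 F [-1.  -0.3 -1.8] toolz [ 0.0049 -0.0017] j [ 0.4352  0.5242  0.0332  0.0042 -1.0761 -0.2608]
top blue (array([511.6, -87.8]), np.float64(0.7), np.int64(235))
top green (array([663.1, 126.3]), np.float64(0.77), np.int64(391))
side blue (array([511.7, -86.7]), np.float64(0.95), np.int64(788))
side green (array([664.3, 132. ]), np.float64(0.9), np.int64(665))
t 11.7 [660.7 126.3 154.7] yaw 0.172 w 85.5 F [ 0.6  0.1 -0.3] toolz [ 0.0039 -0.0021] j [ 0.4303  0.5191  0.027   0.004  -1.076  -0.26  ]
```

View pics/t2.png

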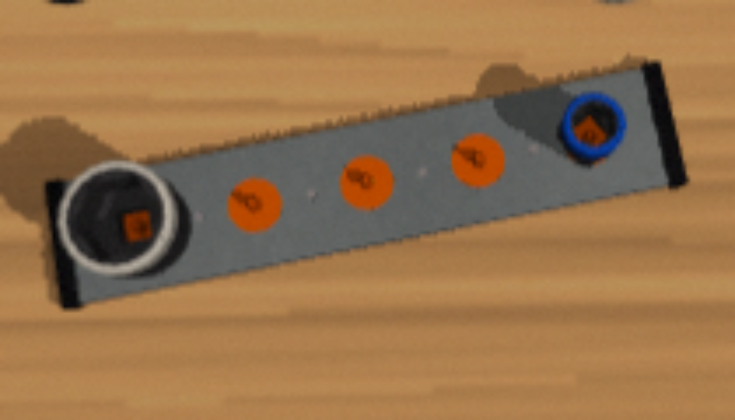

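>>> {"method": "play_rows", "body": {"offset": [[4,3,-48]], "turn": [0.008]}}

```text
clock: 11.8
position: [669.4, 129.3, 114.8]
ee_rot: [-0.09, 0.996, 0.0, 0.01]
contact_force: [1.2, 0.2, 0.9]
gripper_width: 85.4
```

```bash
python3 s.py 2
```

```text
t 11.8 [669.4 129.3 114.8] yaw 0.181 w 85.4 F [1.2 0.2 0.9] toolz [0.0205 0.0026] j [ 0.4302  0.5611 -0.0084  0.0074 -0.9816 -0.2538]
t 11.9 [660.2 126.9 101. ] yaw 0.177 w 84.9 F [-2.6 -0.1 -1.7] toolz [-0.0082 -0.0049] j [ 0.4304  0.5734 -0.0222  0.0012 -0.9846 -0.254 ]
```

>>> {"method": "play_rows", "body": {"offset": [[3,1,-48]], "turn": [0]}}

```text
clock: 12.0
position: [667.9, 128.4, 63.8]
ee_rot: [-0.089, 0.996, -0.001, 0.003]
contact_force: [2.0, 0.9, 0.9]
gripper_width: 85.0
```

```bash
python3 s.py 3
```

```text
t 12.0 [667.9 128.4  63.8] yaw 0.178 w 85.0 F [2.  0.9 0.9] toolz [ 0.0053 -0.0018] j [ 0.4288  0.6177 -0.0473  0.0049 -0.9018 -0.2537]
t 12.15 [661.1 126.3  54.9] yaw 0.176 w 85.8 F [-0.4 -0.2  0.9] toolz [-0.0148 -0.0077] j [ 0.429   0.6264 -0.0557  0.0011 -0.9054 -0.2537]
```

>>> {"method": "play_rows", "body": {"offset": [[4,4,-22]], "turn": [0.004]}}

```text
clock: 12.25
position: [668.6, 130.6, 38.8]
ee_rot: [-0.09, 0.996, -0.003, -0.003]
contact_force: [1.3, 0.3, 1.9]
gripper_width: 85.4
```

```bash
python3 s.py 2
```

```text
t 12.25 [668.6 130.6  38.8] yaw 0.181 w 85.4 F [1.3 0.3 1.9] toolz [-0.0054 -0.0059] j [ 0.4311  0.652  -0.0539  0.0041 -0.8723 -0.2528]
t 12.35 [664.7 130.   33.2] yaw 0.18 w 85.3 F [-0.9 -0.  -0.6] toolz [-0.0163 -0.0084] j [ 0.4317  0.6577 -0.0586  0.0011 -0.8728 -0.2528]
```

>>> {"method": "play_rows", "body": {"offset": [[1,0,-16]], "turn": [0]}}

```text
clock: 12.45
position: [668.4, 130.7, 21.5]
ee_rot: [-0.09, 0.996, -0.003, -0.005]
contact_force: [0.5, 1.0, 0.1]
gripper_width: 85.2
```

```bash
python3 s.py 2
```

```text
t 12.45 [668.4 130.7  21.5] yaw 0.181 w 85.2 F [0.5 1.  0.1] toolz [-0.0088 -0.0065] j [ 0.4309  0.6734 -0.0631  0.0029 -0.845  -0.2522]
t 12.55 [665.1 129.7  16.9] yaw 0.179 w 85.3 F [-1.5  0.3 -0.4] toolz [-0.0177 -0.0087] j [ 4.308e-01  6.780e-01 -6.750e-02  7.000e-04 -8.450e-01 -2.522e-01]
```

>>> {"method": "play_rows", "body": {"offset": [[0,0,-2],[0,0,-1],[0,0,0],[0,0,0],[0,0,0],[0,0,0]], "turn": [0,0,0,0,0,0], "grip": -1}}

```text
clock: 13.15
position: [664.8, 129.2, 16.3]
ee_rot: [-0.089, 0.996, -0.004, -0.009]
contact_force: [-1.2, -0.9, -0.3]
gripper_width: 44.2
```

```bash
python3 s.py 2
```

```text
t 13.15 [664.8 129.2  16.3] yaw 0.179 w 44.2 F [-1.2 -0.9 -0.3] toolz [-0.0173 -0.0089] j [ 0.4306  0.6781 -0.0694  0.0011 -0.8428 -0.2523]
t 13.25 [664.8 129.2  16.3] yaw 0.179 w 44.4 F [ 0.2 -0.4 -0.9] toolz [-0.0173 -0.0089] j [ 0.4305  0.6781 -0.0693  0.0011 -0.8428 -0.2523]
```

>>> {"method": "play_rows", "body": {"offset": [[0,0,20],[0,0,35],[-15,-13,25],[-30,-26,0],[-34,-30,0],[-34,-30,0],[-30,-26,0],[-18,-16,0],[-6,-5,0]], "turn": [0,0,0,0,0,0,0,0,0]}}

```text
clock: 14.15
position: [488.5, -19.9, 92.1]
ee_rot: [-0.089, 0.996, -0.003, -0.012]
contact_force: [0.4, 0.9, -3.0]
gripper_width: 44.2
```

```bash
python3 s.py 2
```

```text
t 14.15 [488.5 -19.9  92.1] yaw 0.179 w 44.2 F [ 0.4  0.9 -3. ] toolz [-0.0237 -0.0081] j [ 0.2928  0.3236 -0.4903  0.0013 -0.7819 -0.1149]
t 14.25 [490.4 -19.   92.4] yaw 0.18 w 44.1 F [-0.1  1.4 -4.1] toolz [-0.022 -0.008] j [ 0.2938  0.3251 -0.4871  0.0019 -0.782  -0.1155]
```

>>> {"method": "play_rows", "body": {"offset": [[9,1,-32]], "turn": [0]}}

```text
clock: 14.35
position: [504.0, -16.8, 63.9]
ee_rot: [-0.091, 0.996, -0.002, -0.005]
contact_force: [1.5, 1.1, -4.2]
gripper_width: 44.3
```

```bash
python3 s.py 3
```

```text
t 14.35 [504.  -16.8  63.9] yaw 0.181 w 44.3 F [ 1.5  1.1 -4.2] toolz [-0.01   -0.0057] j [ 0.2908  0.3817 -0.4931  0.004  -0.7073 -0.1125]
t 14.5 [499.5 -17.6  58.8] yaw 0.18 w 44.0 F [-1.   0.4 -3.9] toolz [-0.0253 -0.009 ] j [ 0.2911  0.3898 -0.497   0.002  -0.7109 -0.1126]
```

>>> {"method": "play_rows", "body": {"offset": [[-2,0,-12]], "turn": [0]}}

```text
clock: 14.6
position: [500.4, -16.5, 48.3]
ee_rot: [-0.091, 0.996, -0.003, -0.011]
contact_force: [0.2, -0.2, -3.2]
gripper_width: 44.4
```

```bash
python3 s.py 3
```

```text
t 14.6 [500.4 -16.5  48.3] yaw 0.182 w 44.4 F [ 0.2 -0.2 -3.2] toolz [-0.0204 -0.0084] j [ 0.2932  0.4056 -0.5085  0.0035 -0.6786 -0.114 ]
t 14.75 [497.9 -17.1  46.9] yaw 0.181 w 44.6 F [-0.4  0.2 -3. ] toolz [-0.0258 -0.0093] j [ 0.2931  0.4067 -0.5115  0.0024 -0.68   -0.1139]
```

>>> {"method": "play_rows", "body": {"offset": [[-1,0,-11]], "turn": [0]}}

```text
clock: 14.85
position: [499.3, -16.4, 37.7]
ee_rot: [-0.091, 0.996, -0.003, -0.01]
contact_force: [0.5, 0.2, -3.4]
gripper_width: 44.2
```

```bash
python3 s.py 2
```

```text
t 14.85 [499.3 -16.4  37.7] yaw 0.182 w 44.2 F [ 0.5  0.2 -3.4] toolz [-0.0203 -0.0083] j [ 0.2941  0.4214 -0.5206  0.0035 -0.6506 -0.1147]
t 14.95 [496.3 -17.   35.3] yaw 0.181 w 44.6 F [-0.6  0.5 -3.6] toolz [-0.0274 -0.0095] j [ 0.294   0.4243 -0.5241  0.002  -0.6513 -0.1147]
```

>>> {"method": "play_rows", "body": {"offset": [[0,0,-5]], "turn": [0]}}

```text
clock: 15.05
position: [497.0, -16.9, 30.8]
ee_rot: [-0.091, 0.996, -0.003, -0.013]
contact_force: [0.6, -0.2, -2.8]
gripper_width: 44.1
```

```bash
python3 s.py 2
```

```text
t 15.05 [497.  -16.9  30.8] yaw 0.181 w 44.1 F [ 0.6 -0.2 -2.8] toolz [-0.0256 -0.0092] j [ 0.2941  0.432  -0.5275  0.0024 -0.6384 -0.1147]
t 15.15 [495.9 -17.1  29.9] yaw 0.181 w 44.2 F [ 0.4 -1.  -3.1] toolz [-0.0285 -0.0097] j [ 0.2941  0.4333 -0.5288  0.0018 -0.6388 -0.1147]
```

>>> {"method": "play_rows", "body": {"offset": [[1,0,-2]], "turn": [0]}}

```text
clock: 15.25
position: [497.0, -17.2, 28.2]
ee_rot: [-0.09, 0.996, -0.004, -0.015]
contact_force: [-9.6, 2.4, 24.0]
gripper_width: 44.4
```

```bash
python3 s.py 2
```

```text
t 15.25 [497.  -17.2  28.2] yaw 0.181 w 44.4 F [-9.6  2.4 24. ] toolz [-0.0285 -0.01  ] j [ 0.2935  0.4374 -0.5276  0.0022 -0.636  -0.1141]
t 15.35 [497.1 -17.2  28.4] yaw 0.181 w 44.3 F [-2.6 -0.7  2. ] toolz [-0.0285 -0.01  ] j [ 0.2934  0.4372 -0.5273  0.0022 -0.6365 -0.1141]
```

>>> {"method": "play_rows", "body": {"offset": [[0,0,0],[0,0,0],[0,0,0],[0,0,0],[0,0,10],[0,0,25],[0,0,40],[0,0,40]], "turn": [0,0,0,0,0,0,0,0], "grip": 1}}

```text
clock: 16.15
position: [495.4, -18.0, 144.9]
ee_rot: [-0.091, 0.996, -0.005, -0.019]
contact_force: [1.0, 0.1, -0.2]
gripper_width: 85.4
```

```bash
python3 s.py 2
```

```text
t 16.15 [495.4 -18.  144.9] yaw 0.181 w 85.4 F [ 1.   0.1 -0.2] toolz [-0.036  -0.0127] j [ 0.2931  0.2695 -0.4037  0.0021 -0.9358 -0.1129]
t 16.25 [499.7 -17.2 149.6] yaw 0.183 w 85.4 F [0.6 0.1 0.4] toolz [-0.0219 -0.0102] j [ 0.2931  0.264  -0.3979  0.0042 -0.9329 -0.113 ]
```

>>> {"method": "play_rows", "body": {"offset": [[15,1,0],[35,2,0],[40,2,0],[40,2,0],[35,2,0],[18,1,0],[5,1,0]], "turn": [0,0,0,0,0,0,0]}}

```text
clock: 16.95
position: [692.1, -6.2, 153.3]
ee_rot: [-0.091, 0.996, -0.003, -0.009]
contact_force: [-0.5, 0.5, -1.0]
gripper_width: 85.3
```

```bash
python3 s.py; python3 - <<'E'
from h import *
for n in('top','side'):
    im,_=snap(n,n+'3.png')
    for k in ['green','yellow']:
        r=fit(n,k,12 if k=='green' else 0); print(n,k,r and (r[0].round(1),round(r[1],2),r[2]))
st()
E
```

```text
t 16.95 [692.1  -6.2 153.3] yaw 0.182 w 85.3 F [-0.5  0.5 -1. ] toolz [-0.0173 -0.0076] j [ 0.2255  0.5619  0.0994  0.004  -1.1268 -0.0448]
top green (array([685.3,  -5.5]), np.float64(0.67), np.int64(355))
top yellow (array([689.1,  -8. ]), np.float64(0.6), np.int64(383))
side green (array([497.8, -16.2]), np.float64(0.91), np.int64(962))
side yellow (array([692.8,  -6.2]), np.float64(0.87), np.int64(935))
t 17.25 [689.8  -6.2 154.8] yaw 0.183 w 85.4 F [0.5 0.4 0.8] toolz [-0.0171 -0.0074] j [ 0.2262  0.5568  0.0941  0.0038 -1.1264 -0.0449]
```

>>> {"method": "play_rows", "body": {"offset": [[3,0,-45],[-1,0,-35],[0,0,0]], "turn": [0,0,0]}}

```text
clock: 17.55
position: [690.9, -6.1, 77.6]
ee_rot: [-0.092, 0.996, -0.003, -0.005]
contact_force: [-0.5, -0.2, -1.0]
gripper_width: 85.5
```

```bash
python3 s.py 2
```

```text
t 17.55 [690.9  -6.1  77.6] yaw 0.184 w 85.5 F [-0.5 -0.2 -1. ] toolz [-0.0102 -0.0062] j [ 0.2263  0.6255  0.0091  0.0046 -0.9657 -0.0453]
t 17.65 [694.5  -5.8  82.6] yaw 0.185 w 85.3 F [-0.   0.2  0.5] toolz [-0.0012 -0.0061] j [ 0.2263  0.6218  0.0153  0.0069 -0.9669 -0.0453]
```

>>> {"method": "play_rows", "body": {"offset": [[-2,0,-34],[-2,0,-16],[0,0,0]], "turn": [0,0,0]}}

```text
clock: 17.95
position: [695.9, -5.1, 41.7]
ee_rot: [-0.093, 0.996, -0.003, 0.007]
contact_force: [0.6, -1.5, 0.3]
gripper_width: 85.1
```

```bash
python3 s.py 2
```

```text
t 17.95 [695.9  -5.1  41.7] yaw 0.187 w 85.1 F [ 0.6 -1.5  0.3] toolz [ 0.0154 -0.0047] j [ 0.2279  0.6602 -0.0306  0.0106 -0.866  -0.0478]
t 18.05 [697.2  -5.   43.4] yaw 0.187 w 85.2 F [0.2 0.4 0.6] toolz [ 0.0185 -0.0044] j [ 0.2278  0.6588 -0.0286  0.0111 -0.8663 -0.0477]
```

>>> {"method": "play_rows", "body": {"offset": [[-3,-1,-24]], "turn": [-0.004]}}

```text
clock: 18.15
position: [698.8, -5.3, 25.4]
ee_rot: [-0.092, 0.996, -0.003, 0.015]
contact_force: [-0.0, -0.5, -0.2]
gripper_width: 85.4
```

```bash
python3 s.py 2
```

```text
t 18.15 [698.8  -5.3  25.4] yaw 0.185 w 85.4 F [-0.  -0.5 -0.2] toolz [ 0.0307 -0.0033] j [ 0.2275  0.6767 -0.0484  0.0138 -0.8167 -0.0522]
t 18.25 [693.2  -6.1  19.1] yaw 0.183 w 85.5 F [-1.2  0.5 -1.1] toolz [ 0.0165 -0.0043] j [ 0.2273  0.6821 -0.0554  0.0109 -0.8183 -0.0521]
```

>>> {"method": "play_rows", "body": {"offset": [[-2,0,-5],[0,0,0],[0,0,0],[0,0,0],[0,0,0],[0,0,0]], "turn": [0,0,0,0,0,0], "grip": -1}}

```text
clock: 18.85
position: [691.9, -6.1, 17.9]
ee_rot: [-0.091, 0.996, -0.003, 0.009]
contact_force: [-1.0, -0.2, -0.7]
gripper_width: 52.3
```

```bash
python3 s.py 1
```

```text
t 18.85 [691.9  -6.1  17.9] yaw 0.183 w 52.3 F [-1.  -0.2 -0.7] toolz [ 0.0185 -0.0043] j [ 0.2279  0.681  -0.0619  0.0115 -0.8109 -0.0528]
t 18.9 [691.9  -6.1  17.9] yaw 0.183 w 52.2 F [-0.5  0.2 -1.7] toolz [ 0.0185 -0.0043] j [ 0.228   0.681  -0.0619  0.0115 -0.8109 -0.0528]
```

>>> {"method": "play_rows", "body": {"offset": [[0,0,20],[0,0,35],[-15,4,25],[-35,10,5],[-40,12,0],[-40,12,0],[-40,12,0],[-22,7,0],[-6,2,0]], "turn": [0,0,0,0,0,0,0,0,0]}}

```text
clock: 19.8
position: [482.9, 53.2, 96.1]
ee_rot: [-0.088, 0.996, -0.001, 0.004]
contact_force: [0.1, -0.4, -6.2]
gripper_width: 52.5
```

```bash
python3 s.py 2
```

```text
t 19.8 [482.9  53.2  96.1] yaw 0.176 w 52.5 F [ 0.1 -0.4 -6.2] toolz [ 0.0082 -0.0023] j [ 0.4485  0.2993 -0.5175  0.0082 -0.7476 -0.2784]
t 19.9 [485.   53.3  96.5] yaw 0.176 w 52.3 F [ 0.1 -0.7 -6. ] toolz [ 0.01   -0.0021] j [ 0.4471  0.3012 -0.5138  0.0092 -0.7478 -0.2775]
```

>>> {"method": "play_rows", "body": {"offset": [[1,0,-32]], "turn": [0.005]}}

```text
clock: 20.0
position: [491.8, 55.3, 68.2]
ee_rot: [-0.092, 0.996, 0.0, 0.012]
contact_force: [1.2, 0.2, -5.7]
gripper_width: 52.8
```

```bash
python3 s.py 2
```

```text
t 20.0 [491.8  55.3  68.2] yaw 0.184 w 52.8 F [ 1.2  0.2 -5.7] toolz [0.0235 0.0025] j [ 0.4457  0.3485 -0.5386  0.0128 -0.6614 -0.2721]
t 20.1 [484.9  52.4  61.6] yaw 0.18 w 52.3 F [-2.1 -0.9 -6.3] toolz [ 0.004  -0.0041] j [ 0.445   0.3574 -0.5464  0.0089 -0.6652 -0.2723]
```

>>> {"method": "play_rows", "body": {"offset": [[0,0,-14]], "turn": [0]}}

```text
clock: 20.2
position: [487.9, 52.9, 48.8]
ee_rot: [-0.09, 0.996, -0.002, 0.004]
contact_force: [0.8, 0.2, -5.7]
gripper_width: 52.3
```

```bash
python3 s.py 2
```

```text
t 20.2 [487.9  52.9  48.8] yaw 0.18 w 52.3 F [ 0.8  0.2 -5.7] toolz [ 0.0086 -0.0031] j [ 0.4439  0.3807 -0.5553  0.011  -0.6284 -0.2725]
t 20.3 [485.   51.8  46.4] yaw 0.179 w 52.2 F [-1.1 -0.5 -4.8] toolz [ 0.001  -0.0056] j [ 0.4438  0.3837 -0.5586  0.0093 -0.63   -0.2726]
```

>>> {"method": "play_rows", "body": {"offset": [[-1,2,-10]], "turn": [0]}}

```text
clock: 20.4
position: [486.4, 54.3, 37.6]
ee_rot: [-0.089, 0.996, -0.002, 0.002]
contact_force: [1.3, 0.2, -4.4]
gripper_width: 52.0
```

```bash
python3 s.py 2
```

```text
t 20.4 [486.4  54.3  37.6] yaw 0.179 w 52.0 F [ 1.3  0.2 -4.4] toolz [ 0.0053 -0.0043] j [ 0.4477  0.3992 -0.566   0.0109 -0.6028 -0.2781]
t 20.5 [483.9  53.7  35.7] yaw 0.178 w 52.3 F [-1.   0.2 -5.4] toolz [-0.0003 -0.0061] j [ 0.4485  0.4013 -0.569   0.0094 -0.6034 -0.278 ]
```

>>> {"method": "play_rows", "body": {"offset": [[0,0,-3]], "turn": [0]}}

```text
clock: 20.6
position: [484.7, 54.0, 33.2]
ee_rot: [-0.089, 0.996, -0.003, 0.0]
contact_force: [0.5, 0.2, -5.1]
gripper_width: 52.5
```

```bash
python3 s.py 2
```

```text
t 20.6 [484.7  54.   33.2] yaw 0.178 w 52.5 F [ 0.5  0.2 -5.1] toolz [ 0.0011 -0.0057] j [ 0.4483  0.4062 -0.5706  0.01   -0.5956 -0.2781]
t 20.7 [484.   53.8  32.8] yaw 0.178 w 52.2 F [-0.6  1.2 -5.5] toolz [-0.0003 -0.0061] j [ 0.4484  0.4066 -0.5714  0.0096 -0.5957 -0.2781]
```

>>> {"method": "play_rows", "body": {"offset": [[0,0,-3]], "turn": [0]}}

```text
clock: 20.8
position: [484.6, 54.0, 30.3]
ee_rot: [-0.089, 0.996, -0.003, 0.0]
contact_force: [0.3, -0.6, -5.0]
gripper_width: 52.2
```

```bash
python3 s.py 1
```

```text
t 20.8 [484.6  54.   30.3] yaw 0.179 w 52.2 F [ 0.3 -0.6 -5. ] toolz [ 0.0013 -0.0055] j [ 0.4485  0.4112 -0.5733  0.01   -0.5876 -0.2782]
t 20.85 [484.6  54.   30. ] yaw 0.179 w 52.4 F [ 0.7 -0.3 -4.5] toolz [ 0.001  -0.0057] j [ 0.4485  0.4117 -0.5734  0.0101 -0.5873 -0.2782]
```

>>> {"method": "play_rows", "body": {"offset": [[0,0,-1]], "turn": [0]}}

```text
clock: 20.95
position: [484.7, 54.0, 29.9]
ee_rot: [-0.089, 0.996, -0.003, 0.0]
contact_force: [-5.5, -0.1, 9.1]
gripper_width: 52.3
```

```bash
python3 s.py 1
```

```text
t 20.95 [484.7  54.   29.9] yaw 0.179 w 52.3 F [-5.5 -0.1  9.1] toolz [ 0.0011 -0.006 ] j [ 0.4486  0.412  -0.5736  0.0107 -0.5868 -0.2783]
t 21.0 [484.6  54.   29.9] yaw 0.179 w 52.5 F [-3.1 -0.4  1.9] toolz [ 0.0012 -0.006 ] j [ 0.4486  0.4118 -0.5737  0.0107 -0.5868 -0.2783]
```

>>> {"method": "play_rows", "body": {"offset": [[0,0,0],[0,0,0],[0,0,0],[0,0,0],[0,0,10],[0,0,25],[0,0,40],[0,0,40],[0,0,0],[0,0,0]], "turn": [0,0,0,0,0,0,0,0,0,0], "grip": 1}}

```text
clock: 22.0
position: [487.5, 54.7, 154.5]
ee_rot: [-0.091, 0.996, -0.002, 0.005]
contact_force: [0.2, -1.0, -1.1]
gripper_width: 84.8
```

>>> {"method": "play_rows", "body": {"offset": [[14,18,0],[27,35,0],[29,38,0],[29,38,0],[27,35,0],[16,20,0],[5,6,0]], "turn": [0,0,0,0,0,0,0]}}

```text
clock: 22.7
position: [634.4, 248.7, 148.6]
ee_rot: [-0.089, 0.996, -0.005, -0.0]
contact_force: [-0.5, -0.6, 0.0]
gripper_width: 84.9
```

```bash
python3 s.py; python3 - <<'E'
from h import *
for n,ks in(('top',['yellow']),('side',['yellow','red'])):
    im,_=snap(n,n+'4.png')
    for k in ks:
        r=fit(n,k,12 if k=='yellow' else 0); print(n,k,r and (r[0].round(1),round(r[1],2),r[2]))
st()
E
```

```text
t 22.7 [634.4 248.7 148.6] yaw 0.178 w 84.9 F [-0.5 -0.6  0. ] toolz [ 0.0004 -0.0092] j [ 0.6138  0.5414  0.0482  0.0088 -1.0826 -0.44  ]
top yellow (array([486.5,  54.7]), np.float64(0.84), np.int64(520))
side yellow (array([485.6,  55.8]), np.float64(0.95), np.int64(1193))
side red (array([634.7, 252.8]), np.float64(0.95), np.int64(995))
t 22.95 [632.7 245.6 150.6] yaw 0.176 w 85.4 F [-0.   0.2  0.5] toolz [ 0.0009 -0.0087] j [ 0.6113  0.5351  0.0426  0.0086 -1.0826 -0.4397]
```

View pics/side4.png

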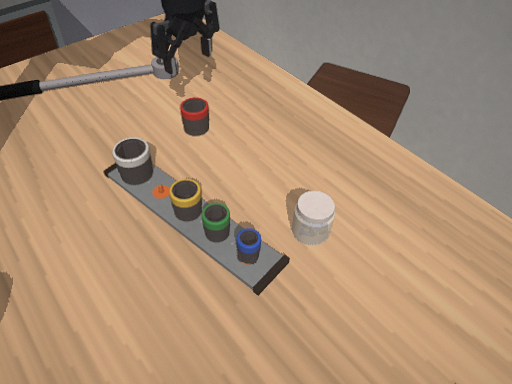

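>>> {"method": "play_rows", "body": {"offset": [[4,6,-45],[0,1,-30],[0,0,0]], "turn": [0.005,0,0]}}

```text
clock: 23.25
position: [636.3, 249.5, 78.4]
ee_rot: [-0.089, 0.996, -0.003, 0.003]
contact_force: [-0.2, -1.1, -0.3]
gripper_width: 85.2
```

```bash
python3 s.py 2
```

```text
t 23.25 [636.3 249.5  78.4] yaw 0.178 w 85.2 F [-0.2 -1.1 -0.3] toolz [ 0.006  -0.0056] j [ 0.6134  0.6075 -0.0257  0.01   -0.9359 -0.4414]
t 23.35 [638.8 250.8  82.5] yaw 0.179 w 85.3 F [-0.4  0.2 -0.1] toolz [ 0.0126 -0.0027] j [ 0.6134  0.6042 -0.0207  0.0117 -0.9371 -0.4414]
```

>>> {"method": "play_rows", "body": {"offset": [[0,2,-42]], "turn": [0.002]}}

```text
clock: 23.45
position: [644.5, 255.3, 49.5]
ee_rot: [-0.091, 0.996, 0.001, 0.015]
contact_force: [0.8, 0.1, 0.5]
gripper_width: 85.7
```

```bash
python3 s.py 3
```

```text
t 23.45 [644.5 255.3  49.5] yaw 0.182 w 85.7 F [0.8 0.1 0.5] toolz [0.0289 0.0055] j [ 0.6151  0.642  -0.0461  0.0161 -0.8559 -0.443 ]
t 23.6 [637.8 251.9  40.3] yaw 0.181 w 85.2 F [ 0.1  0.5 -0.5] toolz [ 0.0099 -0.0045] j [ 0.6155  0.6508 -0.055   0.0124 -0.8596 -0.443 ]
```

>>> {"method": "play_rows", "body": {"offset": [[2,2,-19]], "turn": [0]}}

```text
clock: 23.7
position: [643.1, 255.4, 26.4]
ee_rot: [-0.091, 0.996, -0.001, 0.009]
contact_force: [0.0, 0.8, 0.1]
gripper_width: 84.9
```

```bash
python3 s.py 2
```

```text
t 23.7 [643.1 255.4  26.4] yaw 0.182 w 84.9 F [0.  0.8 0.1] toolz [ 0.0187 -0.0003] j [ 0.6159  0.6715 -0.0564  0.0149 -0.8279 -0.4442]
t 23.8 [639.3 253.6  20.5] yaw 0.18 w 85.3 F [-0.9 -0.4 -0.3] toolz [ 0.0082 -0.0051] j [ 0.6161  0.6774 -0.0614  0.0121 -0.8283 -0.4442]
```

>>> {"method": "play_rows", "body": {"offset": [[-4,-2,-3],[0,0,0],[0,0,0],[0,0,0],[0,0,0]], "turn": [0,0,0,0,0], "grip": -1}}

```text
clock: 24.3
position: [635.2, 251.7, 19.0]
ee_rot: [-0.09, 0.996, -0.003, 0.004]
contact_force: [0.6, -0.3, -2.9]
gripper_width: 59.2
```

```bash
python3 s.py 1
```

```text
t 24.3 [635.2 251.7  19. ] yaw 0.18 w 59.2 F [ 0.6 -0.3 -2.9] toolz [ 0.0092 -0.0045] j [ 0.6173  0.6725 -0.0764  0.0123 -0.817  -0.4455]
t 24.35 [635.2 251.7  19. ] yaw 0.18 w 58.8 F [ 0.1 -0.6 -1.4] toolz [ 0.0091 -0.0046] j [ 0.6174  0.6726 -0.0765  0.0123 -0.817  -0.4455]
```

>>> {"method": "play_rows", "body": {"offset": [[0,0,20],[0,0,40],[-6,-5,40],[-25,-19,10],[-34,-26,0],[-34,-26,0],[-32,-25,0],[-20,-16,0],[-6,-5,0]], "turn": [0,0,0,0,0,0,0,0,0]}}

```text
clock: 25.25
position: [459.3, 120.3, 115.7]
ee_rot: [-0.086, 0.996, -0.006, -0.012]
contact_force: [1.0, -0.1, -8.1]
gripper_width: 58.5
```

```bash
python3 s.py 2
```

```text
t 25.25 [459.3 120.3 115.7] yaw 0.172 w 58.5 F [ 1.  -0.1 -8.1] toolz [-0.0235 -0.0147] j [ 0.5988  0.2702 -0.4931 -0.0014 -0.8352 -0.4257]
t 25.35 [461.2 121.5 116.1] yaw 0.173 w 59.2 F [-0.6  0.4 -7.3] toolz [-0.0213 -0.0139] j [ 5.989e-01  2.719e-01 -4.895e-01 -6.000e-04 -8.348e-01 -4.259e-01]
```

>>> {"method": "play_rows", "body": {"offset": [[8,3,-15],[1,0,-15],[0,0,0],[0,0,0]], "turn": [0.006,0,0,0]}}

```text
clock: 25.75
position: [474.5, 127.5, 85.4]
ee_rot: [-0.09, 0.996, -0.005, -0.009]
contact_force: [0.5, -0.0, -7.4]
gripper_width: 59.2
```

```bash
python3 s.py 2
```

```text
t 25.75 [474.5 127.5  85.4] yaw 0.18 w 59.2 F [ 0.5 -0.  -7.4] toolz [-0.0162 -0.0113] j [ 5.940e-01  3.349e-01 -4.948e-01  5.000e-04 -7.609e-01 -4.144e-01]
t 25.85 [474.1 127.3  85.6] yaw 0.18 w 59.0 F [ 0.2 -0.6 -7.2] toolz [-0.0164 -0.0112] j [ 5.940e-01  3.339e-01 -4.954e-01  1.000e-04 -7.612e-01 -4.144e-01]
```

>>> {"method": "play_rows", "body": {"offset": [[-5,-4,0],[0,0,-10],[0,0,-10],[0,0,0],[0,0,0]], "turn": [0,0,0,0,0]}}

```text
clock: 26.35
position: [469.3, 123.4, 65.2]
ee_rot: [-0.09, 0.996, -0.004, -0.007]
contact_force: [0.9, 0.5, -7.2]
gripper_width: 59.1
```

```bash
python3 s.py 1; python3 - <<'E'
from h import *
snap('side','side5.png'); st()
a=cv2.imread('pics/side5.png')[100:280,70:290];cv2.imwrite('pics/s5.png',cv2.resize(a,None,fx=3.3,fy=3.3))
E
```

```text
t 26.35 [469.3 123.4  65.2] yaw 0.18 w 59.1 F [ 0.9  0.5 -7.2] toolz [-0.0139 -0.0098] j [ 5.930e-01  3.562e-01 -5.317e-01  5.000e-04 -6.999e-01 -4.133e-01]
t 26.4 [469.1 123.3  65.2] yaw 0.18 w 58.8 F [ 0.4  0.3 -7.7] toolz [-0.0144 -0.0099] j [ 5.930e-01  3.562e-01 -5.319e-01  2.000e-04 -7.002e-01 -4.133e-01]
t 26.45 [469.2 123.4  65.4] yaw 0.18 w 59.1 F [ 0.2  0.2 -8. ] toolz [-0.0141 -0.0096] j [ 5.930e-01  3.559e-01 -5.316e-01  2.000e-04 -7.004e-01 -4.134e-01]
```

View pics/s5.png

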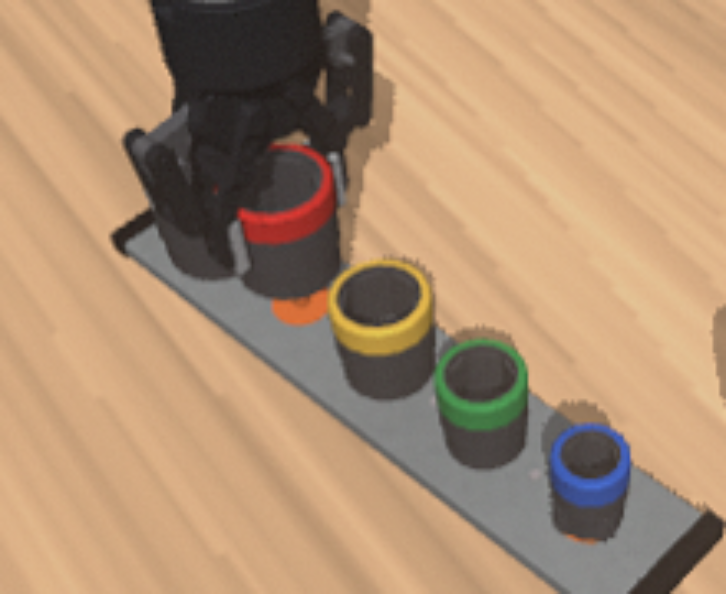

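>>> {"method": "play_rows", "body": {"offset": [[2,1,-8],[0,0,-8],[0,0,0]], "turn": [0,0,0]}}

```text
clock: 26.75
position: [472.0, 124.9, 48.6]
ee_rot: [-0.09, 0.996, -0.004, -0.007]
contact_force: [-0.4, -0.2, -7.8]
gripper_width: 59.3
```

```bash
python3 s.py 1
```

```text
t 26.75 [472.  124.9  48.6] yaw 0.18 w 59.3 F [-0.4 -0.2 -7.8] toolz [-0.0126 -0.0088] j [ 5.923e-01  3.866e-01 -5.414e-01  4.000e-04 -6.581e-01 -4.127e-01]
t 26.8 [472.4 125.1  49. ] yaw 0.18 w 59.1 F [-0.6  0.  -7.8] toolz [-0.0116 -0.0084] j [ 0.5923  0.386  -0.5408  0.0007 -0.6583 -0.4127]
```

>>> {"method": "play_rows", "body": {"offset": [[-1,-1,-6],[0,0,-5],[0,0,0]], "turn": [0,0,0]}}

```text
clock: 27.1
position: [471.6, 124.2, 37.2]
ee_rot: [-0.09, 0.996, -0.004, -0.006]
contact_force: [0.6, -0.4, -7.8]
gripper_width: 59.2
```

```bash
python3 s.py 1
```

```text
t 27.1 [471.6 124.2  37.2] yaw 0.18 w 59.2 F [ 0.6 -0.4 -7.8] toolz [-0.0111 -0.0083] j [ 0.5917  0.4043 -0.5541  0.0012 -0.6261 -0.4121]
t 27.15 [471.6 124.2  37.4] yaw 0.181 w 59.2 F [ 0.1  0.6 -7.6] toolz [-0.011  -0.0082] j [ 0.5917  0.4039 -0.554   0.0011 -0.6265 -0.4121]
```

>>> {"method": "play_rows", "body": {"offset": [[0,0,-3],[0,0,0]], "turn": [0,0]}}

```text
clock: 27.35
position: [471.9, 124.3, 34.4]
ee_rot: [-0.09, 0.996, -0.003, -0.006]
contact_force: [-0.4, -0.1, -7.9]
gripper_width: 59.0
```

```bash
python3 s.py 1
```

```text
t 27.35 [471.9 124.3  34.4] yaw 0.181 w 59.0 F [-0.4 -0.1 -7.9] toolz [-0.0105 -0.008 ] j [ 0.5916  0.4092 -0.5565  0.0013 -0.6183 -0.4122]
t 27.4 [472.2 124.5  34.7] yaw 0.181 w 58.8 F [-0.4  1.2 -7.3] toolz [-0.0098 -0.0077] j [ 0.5917  0.4089 -0.5561  0.0016 -0.6182 -0.4122]
```

>>> {"method": "play_rows", "body": {"offset": [[0,0,-2],[0,0,-1]], "turn": [0,0]}}

```text
clock: 27.6
position: [472.6, 124.7, 31.9]
ee_rot: [-0.09, 0.996, -0.003, -0.005]
contact_force: [0.3, -0.2, -7.5]
gripper_width: 59.3
```

>>> {"method": "play_rows", "body": {"offset": [[0,0,-1]], "turn": [0]}}

```text
clock: 27.7
position: [472.7, 124.7, 31.2]
ee_rot: [-0.091, 0.996, -0.003, -0.005]
contact_force: [-2.7, 0.2, 4.0]
gripper_width: 58.9
```

>>> {"method": "play_rows", "body": {"offset": [[0,0,-0.5],[0,0,0],[0,0,0],[0,0,0],[0,0,10],[0,0,25],[0,0,40],[0,0,40],[0,0,30],[0,0,0]], "turn": [0,0,0,0,0,0,0,0,0,0], "grip": 1}}

```text
clock: 28.7
position: [476.8, 126.1, 189.1]
ee_rot: [-0.092, 0.996, -0.002, 0.002]
contact_force: [1.0, 0.3, 0.5]
gripper_width: 85.4
```

>>> {"method": "play_rows", "body": {"offset": [[10,20,5],[15,40,0],[15,40,0],[15,40,0],[10,25,0],[0,0,0]], "turn": [0,0,0,0,0,0]}}

```text
clock: 29.3
position: [542.3, 295.7, 198.4]
ee_rot: [-0.091, 0.996, 0.0, 0.004]
contact_force: [-0.7, -1.0, -0.2]
gripper_width: 85.4
```

```bash
python3 s.py; python3 - <<'E'
from h import *
ims=[]
for n in('side','top'):
    im,d=snap(n)
    for k in (['red','white','jar'] if n=='side' else ['red']):
        r=fit(n,k,0 if k=='jar' else 12); print(n,k,r and (r[0].round(1),round(r[1],2)))
    a=im[120:300,90:350] if n=='side' else im[180:290,110:340]
    ims.append(cv2.resize(a[:,:,::-1],(780,int(a.shape[0]*780/a.shape[1]))))
    if n=='top':
        for k,(x,y) in dict(red=(471.3,124.1),yellow=(484.2,53.3),green=(497.2,-17.5),blue=(510.1,-88.3)).items():
            z0=12;D,H=DIM[k];m=cyl(n,x,y,z0+H-.1,D,.1); P=np.argwhere(m)[:,::-1]; W=world(n,P,depth=d[m]); print(k,'rim z 95%',np.percentile(W[:,2],[50,80,95]).round(1),'expect',12+H)
for i,a in enumerate(ims): cv2.imwrite(f'pics/f{i}.png',a[:600])
E
```

```text
t 29.3 [542.3 295.7 198.4] yaw 0.182 w 85.4 F [-0.7 -1.  -0.2] toolz [0.0086 0.0009] j [ 0.7636  0.3921 -0.0683  0.006  -1.1035 -0.5843]
side red (array([474.6, 128.1]), np.float64(0.82))
side white (array([459.7, 201.8]), np.float64(0.78))
side jar (array([ 636.9, -109.6]), np.float64(0.9))
top red (array([474.5, 125.4]), np.float64(0.87))
red rim z 95% [63.2 74.4 76.2] expect 74
yellow rim z 95% [60.9 70.4 72.6] expect 70
green rim z 95% [61.5 66.6 68.5] expect 66
blue rim z 95% [57.4 62.5 64.3] expect 62
```

View pics/f0.png

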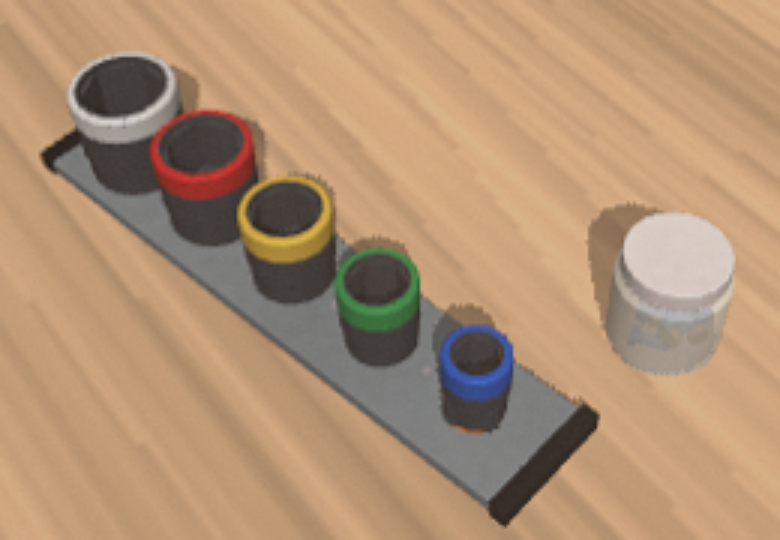

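View pics/f1.png

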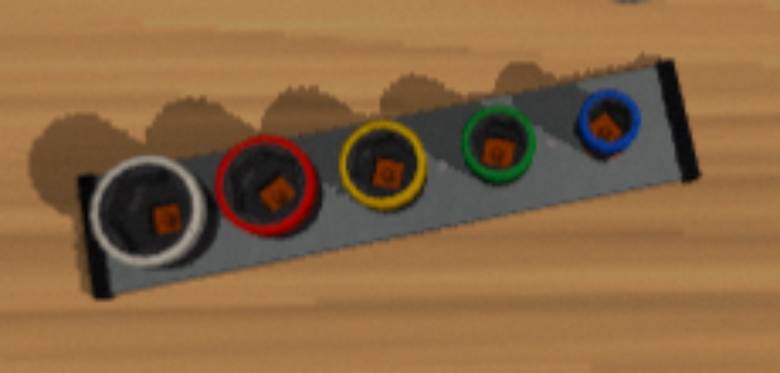

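The side view shows white, red, yellow, green and blue in order, all upright and flat. In the top view a pin shows in every drive hole, and the jar hasn't moved.

```bash
python3 -c "
from h import *
st(); print(arm.job_done())"
```

```text
t 29.6 [541.2 291.8 199.4] yaw 0.179 w 85.7 F [-0.7  0.5  0.4] toolz [0.0083 0.0008] j [ 0.76    0.3868 -0.0737  0.0057 -1.1038 -0.5839]
the job is handed in; nothing more can be done
None
```

All four loose sockets are on their pins, and I handed the job in at about 30 s of the 112 s allowed. From the white socket the row runs red, yellow, green, blue, each lowered until it just touched the rail. The highest force I read was about 30 N at the wrist, when blue touched down.

**Last checks:**
- **Seating:** the top view shows the pin in each drive hole. Rim heights from the depth image are within about 1 mm of the heights expected for seated sockets (74, 70, 66 and 62 mm).
- **Jar:** its position is unchanged, at (637, -110).
- **White socket:** the side-camera fit moved about 3 mm, but its overlap was poor (0.78) because red now partly hides it. In the pictures it stands on its pin as before, and the gripper stayed above it.
- **Blue placement:** blue was first lowered about 5 mm off centre and brushed its pin at about 7 N. I centred it before lowering it the rest of the way.

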